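# Hold a T-profile flush on the tilted drill table

## Task

Set the small steel tin upright on the bench midway between the two front feet of the tilting drill table, where it will catch the swarf, and let go of it. Then pick up the aluminium T-profile by its rib and hold it flat and flush on the middle of the table's sloping face, rib running up the slope, pressing gently so that the sprung top gives about half of its 10 mm travel. Finish while still gripping and pressing it there; do not force the table out of its tilt and leave everything else on the bench where it is.

Things in the scene. Friction and masses are not known exactly. Their poses are not given: they have to be found in the camera images.
- profile: Offcut of plain aluminium T-profile lying on the bench, rib up: flat flange 100 (along its x) x 60 (y) x 6 thick, and an upright rib 10 thick (y), rising 32 above the flange along the middle of its whole length (38 high in all). 0.18 kg. Origin: centre of the flange's flat underside; x along the rib, z up out of the rib. Same either way round.
- tin: Small open round steel tin, 52 outside diameter, 45 high, wall 2.5, empty, about 0.09 kg. Origin: centre of its underside, z up.
- drill_table: Grey tilting drill table, fixed: base 150 x 150 x 14 high, two low front feet towards the robot (bars 24 wide, 14 high, ends 165 in front of the origin, centre lines 78 left and right), two side cheeks (110 high, outer faces 75 from the middle) with a tilted sprung steel top. Origin: on the bench under the tilt axis (96 up, along y); x to its back, away from the robot, y left, z up.
- feet_mid (a point): Point on the bench midway between the two front feet, 130 in front of the drill table's origin; axes as the drill table. The gap between the feet is 132 wide. The lower edge of the sloping top overhangs no farther than 70 in front of the drill table's origin.
- stage_face (a point): Centre of the flat face of the sloping sprung steel top, a plate 120 x 120 x 8 with two dark lines (marks only) up the slope and no ledge. x up the slope (away from the robot), y along the tilt axis, z out of the face, which leans towards the robot by 15 to 35 degrees, different every time. It moves with the top.
- top (a joint): How far the sprung top has been pushed in, along its own normal towards the dark cradle plate under it: 0 up, 0.010 m bottomed. Stiffness 2 N/mm with a little preload: starts to give at about 3 N, bottoms at about 23 N.
- cradle_edge (a point): Middle of the upper (far) edge of the cradle, the dark 110 x 110 x 6 plate under the sprung top, 10 of free travel between them. A stiff friction joint holds the cradle's tilt; it does not give under such pushes.
- screwdriver: Bystander, to be left alone: screwdriver lying flat, 200 long, origin at mid-length underneath, along its own x (mm). Origin underneath its middle.
- wrench: Bystander, to be left alone: steel open wrench lying flat, 150 long (mm). Origin underneath its middle.
- marker: Bystander, to be left alone: white felt marker with black cap, 130 long, 20 thick, lying (mm). Origin underneath its middle.
- battery: Bystander, to be left alone: black power-tool battery, 75 x 50 x 77 high, standing (mm). Origin underneath its middle.
- oiler: Bystander, to be left alone: white plastic dropper bottle, 48 across, 120 high (mm). Origin underneath its middle.
- drink: Bystander, to be left alone: green glass bottle, 66 across, 200 high (mm). Origin underneath its middle.
- offcut: Bystander, to be left alone: strip of light wood 170 x 45 x 12, lying flat (mm). Origin underneath its middle.
Mind the look-alikes: they are no part of the job. Several things have the shape of the tin; the one meant has the colours described above.

How it is judged:
By the outcome, as a careful person would: the job done as asked, in the order asked, and still so for the second after the job is handed in, while the arm keeps its last pose, push and grip.
It also fails if it takes over 59 s, if anything falls off the work surface, if the arm or the gripper's body presses on something with over 40 N, if the wrist force passes 120 N, or if a joint passes its speed limit or range.

## Robot

A 6-joint arm with a two-finger parallel gripper is mounted at the origin on the work surface. World frame = base frame: x ahead of the robot, y to its left, z up, the work surface at z = 0. Lengths are in m, angles in rad, forces in N, time in s.
With the tool pointing down it reaches from about 0.25 to 0.775 m from the base axis. Payload 4 kg.
Tool frame: the origin (TCP) lies between the finger pads; the fingertips stand 8 mm ahead of it and the grasp point (between the pads) lies 11 mm behind it; z points along the fingers, y is the line along which they close (so a half turn about z gives the same grasp; the last joint's range is limited). The gripper opens to 85 mm and grips with 20 to 120 N. Pads are 22 mm wide; open, the fingers measure 114 mm over their backs; the gripper's body (76 mm by 85 mm) begins 54 mm behind the grasp point. The pads swing forward as they close: fully open they stand 13 mm farther back than shut.
Start: joints at [1.155, 0.087, 1.371, -0, 1.684, -0.103], TCP at [0.169, 0.523, 0.239] pointing down, gripper open.
Joint ranges: [-3.1, 3.1], [-0.76, 2.03], [0.27, 2.55], [-1.08, 4.22], [0.17, 2.65], [-2.57, 2.57]. Speed limits (rad/s): [2.79, 2.79, 3.14, 3.14, 3.14, 3.14].

## Interface

Orientations are given as a unit quaternion [w, x, y, z].
In Python, from plant import * gives the robot as it stands. The module is installed in compiled form; this text tells all that it offers.
- The arm moves only by the tool step_arm, never from a script. Its argument "series" is a list of rows, each a list of 3 entries, a list of its own where there are three numbers: the shift along the tool's x, y, z in m, then the turn, a rotation vector about the tool's x, y, z in degrees, then the finger opening in m, from 0 to 0.0854. A call has 1 to 12 rows; each row is the pose to reach, as a shift and turn from the pose commanded when the call began, along the tool's axes at that moment; what a row does not reach only later rows make up. A row lasts 1/8 s, in which the tool goes at most 62.5 mm and 10.7 degrees, less where a joint would pass 70% of its speed; a pose out of reach is approached as far as the arm can. A call with a gripper value outside its range is refused whole. The fingers move at their own pace and stop on an object; "newtons" is the grip in N (left out, the last holds). Time passes only in rows, so rows that repeat a pose let the fingers close. It gives the time, the measured TCP pose, the force, the opening and the grip force at its end, in the units of the state.
- read_state(): the state, without advancing time (a new reading comes with each control period).
- grab_frame(name): name is "scene" or "top" or "wrist"; returns the picture (400x640x3 uint8, red, green, blue); there is no depth.
- camera_model(name): a dict with "camera_matrix" (3x3 intrinsics, pixels), "R" (3x3) and "t" (3): a world point X has camera coordinates R X + t; the wrist camera has in their place "tool_from_camera" (4x4, takes a point from camera to tool coordinates, whose origin is the TCP and whose axes are the flange's). Camera axes: x right, y down, z forward; pixel columns grow to the right and rows downward; lengths in m; the calibration is good to about 2 mm. A picture is of the moment at which its call begins: read the wrist's pose just before it. camera_model takes no time and is no camera call.
- close_job(): hands the job in; it is judged then, once.
The state is a dict: "clock": time; "joints": joint angles; "qvel": joint speeds; "tau": joint torques, N m; "eef_pos": TCP position; "tcp_rot": TCP orientation; "ft_force": force on the tool from outside, world axes, zero at the start; "ft_torque": the same for the moment, N m; "opening": finger opening in m; "grasp_force": force on a finger pad.
Only numpy, scipy, OpenCV 4.12 (cv2) and the standard library are available. Lean on these libraries where they do the work, as an engineer would, in place of code of your own. Each camera call takes 0.05 s, during which the arm holds its last target. There are 200 camera calls.

## Working session

There is one attempt and no reset: what is moved stays moved. The work goes in short steps, Python scripts to look and compute and a tool call to move; the robot and the scene stay as the last step left them, time stands still between calls to the robot, and variables do not carry over. Pictures are saved under pics/ and viewed, at most 10 in all, crops included, and the job is handed in when it is done.

Besides the shell and the picture viewer there is one more tool, called after "Request:" by a JSON object that holds its "method" and its "body", one argument or row to a line. step_arm: Moves the arm, as the interface text tells. Its arguments: {"type":"object","properties":{"series":{"type":"array","items":{"type":"array"}},"newtons":{"type":"number"}},"required":["series"]}

```bash
mkdir -p pics
python3 - <<'E'
from plant import *
import cv2,numpy as np
print(read_state())
for n in("scene","top","wrist"):
    f=grab_frame(n); cv2.imwrite(f"pics/{n}0.png",f[:,:,::-1]); print(n,{k:np.round(v,4).tolist() for k,v in camera_model(n).items()})
E
```

```text
{'clock': 0.0, 'joints': array([ 1.15491775e+00,  8.79596011e-02,  1.37230503e+00, -9.20775976e-06,
        1.68360675e+00, -1.03118439e-01]), 'qvel': array([ 0.0007915 ,  0.00143715, -0.00065274,  0.00201891,  0.00136484,
       -0.00174298]), 'tau': array([-9.15841338e-04, -3.51856148e+01, -3.13276470e+01, -1.55873522e-04,
        1.04340899e-02,  1.79659253e-05]), 'eef_pos': array([0.16904163, 0.52285439, 0.23811084]), 'tcp_rot': array([-2.87934497e-04,  1.55743882e-01,  9.87796814e-01, -1.10239221e-03]), 'ft_force': array([-0.34878362,  0.60190571,  0.41981197]), 'ft_torque': array([-0.01877205, -0.04575071, -0.00540665]), 'grasp_force': 0.0, 'opening': 0.08572888485271145}
scene {'camera_matrix': [[422.4171, 0.0, 317.3941], [0.0, 422.4171, 202.5095], [0.0, 0.0, 1.0]], 'R': [[-0.8099, 0.5865, -0.0103], [0.4862, 0.6615, -0.571], [-0.3281, -0.4675, -0.8209]], 't': [0.4496, -0.2034, 1.5646]}
top {'camera_matrix': [[385.422, 0.0, 319.4935], [0.0, 385.422, 199.7457], [0.0, 0.0, 1.0]], 'R': [[0.0203, -0.9998, 0.0045], [-0.9966, -0.0206, -0.0796], [0.0797, -0.0029, -0.9968]], 't': [-0.0099, 0.5806, 1.1917]}
wrist {'camera_matrix': [[300.4034, 0.0, 318.8875], [0.0, 300.4034, 199.9289], [0.0, 0.0, 1.0]], 'tool_from_camera': [[0.0003, -0.9519, -0.3063, 0.0782], [1.0, 0.0001, 0.0008, 0.0002], [-0.0007, -0.3063, 0.9519, -0.1353], [0.0, 0.0, 0.0, 1.0]]}
```

View pics/top0.png

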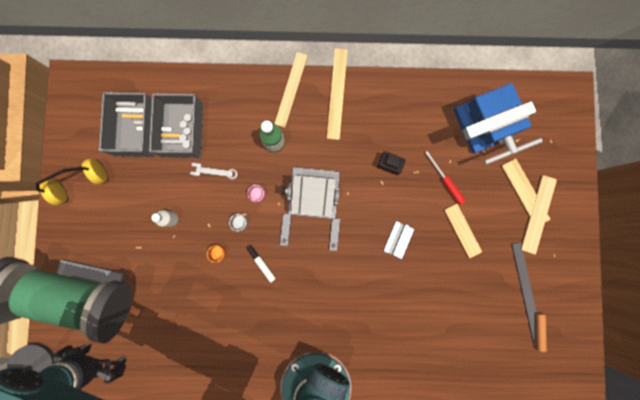

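View pics/scene0.png

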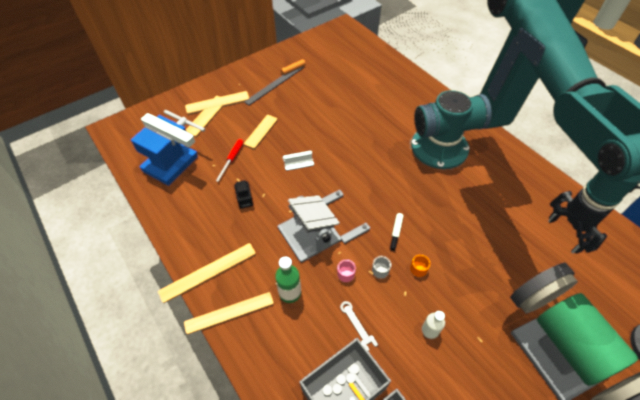

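The top view shows the steel tin at about (238,222), between a pink tin and an orange one. The profile is at (399,240), and the drill table is around (312,195) with feet at (285,230) and (334,235). I'll enlarge both views.

Run:
```python
import cv2
a=cv2.imread('pics/top0.png')[155:275,220:420]; cv2.imwrite('pics/topc.png',cv2.resize(a,None,fx=4,fy=4,interpolation=cv2.INTER_CUBIC))
a=cv2.imread('pics/scene0.png')[140:290,270:430]; cv2.imwrite('pics/scc.png',cv2.resize(a,None,fx=4,fy=4,interpolation=cv2.INTER_CUBIC))
```

```text
(no output)
```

View pics/topc.png

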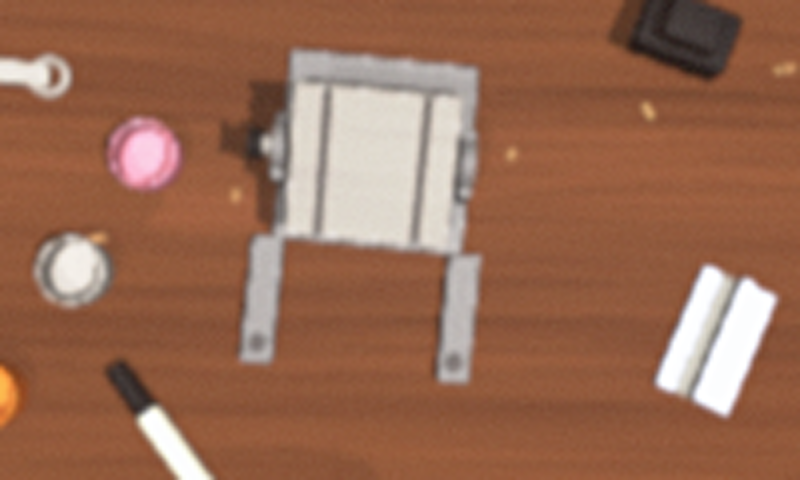

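View pics/scc.png

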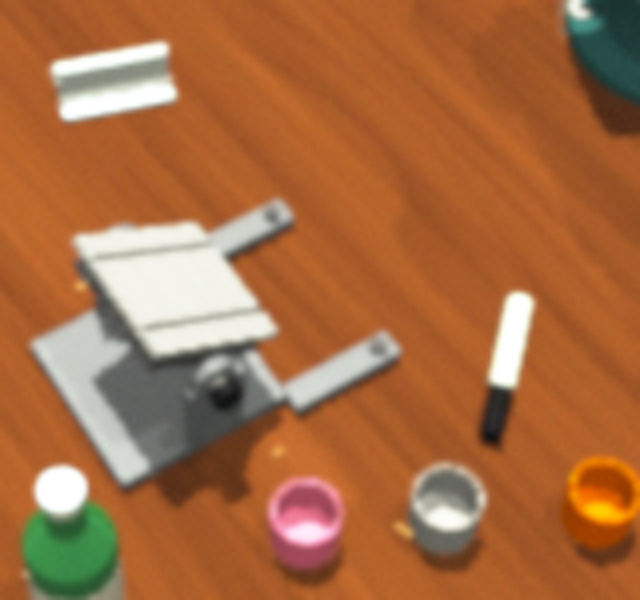

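```bash
cat > h.py <<'E'
from plant import *
import cv2,numpy as np
from scipy.spatial.transform import Rotation as Rn
from scipy.optimize import least_squares
def cam(n,st=None):
    m=camera_model(n);K=np.array(m["camera_matrix"])
    if n!="wrist": return K,np.array(m["R"]),np.array(m["t"])
    T=np.eye(4);q=st["tcp_rot"];T[:3,:3]=Rn.from_quat(np.r_[q[1:],q[0]]).as_matrix();T[:3,3]=st["eef_pos"]
    W=np.linalg.inv(T@np.array(m["tool_from_camera"]));return K,W[:3,:3],W[:3,3]
def unproj(c,uv,z):
    K,R,t=c;uv=np.atleast_2d(uv);o=-R.T@t
    d=(R.T@np.linalg.inv(K)@np.c_[uv,np.ones(len(uv))].T).T
    return o+d*((z-o[2])/d[:,2])[:,None]
def proj(c,X):
    K,R,t=c;p=(K@(R@np.atleast_2d(X).T+t[:,None])).T;return p[:,:2]/p[:,2:]
def crop(uv,x0,y0,f): return (np.atleast_2d(uv)+.5)/f-.5+[x0,y0]
def topcorners(p):
    x,y,yaw,tilt,h=p
    R=Rn.from_euler('z',yaw).as_matrix()@Rn.from_euler('y',-tilt).as_matrix()
    c=np.array([[.06,.06],[.06,-.06],[-.06,-.06],[-.06,.06]])
    return np.array([x,y,.096])+np.c_[c,np.full(4,h)]@R.T
E
python3 - <<'E'
from h import *
np.set_printoptions(precision=4,suppress=True)
T=cam("top");S=cam("scene")
t=lambda a:crop(a,220,155,4); s=lambda a:crop(a,270,140,4)
print("tin",unproj(T,t([[74,269]]),.045),unproj(S,s([[447,494]]),.045))
f=unproj(T,t([[239,361],[272,362],[437,381],[470,383],[478,68],[292,50]]),.014);print("feet/base",f)
m=f[:4].mean(0); b=f[4:].mean(0); print("mid",m,"back",b,"dist",np.linalg.norm((b-m)[:2]),"yaw",np.degrees(np.arctan2(*(b-m)[1::-1])))
p=unproj(T,t([[705,264],[655,384],[727,416],[778,296]]),.006);print("prof",p,p.mean(0),np.linalg.norm(np.roll(p,-1,0)-p,axis=1)); 
d=p[0]-p[1]+p[3]-p[2];print("ang",np.degrees(np.arctan2(d[1],d[0])))
print("profS rib top",unproj(S,s([[52,65],[167,44]]),.038))
o=np.r_[t([[292,80],[463,95],[462,250],[280,238]]),s([[152,357],[73,240],[195,222],[278,330]])]
yaw0=np.arctan2(*(b-m)[1::-1]);ori=m+(b-m)*165/240;print("origin est",ori)
r=least_squares(lambda q:(np.r_[proj(T,topcorners(q)),proj(S,topcorners(q))]-o).ravel(),[ori[0],ori[1],yaw0,.45,.02],loss='soft_l1')
print(r.x,np.degrees(r.x[2:4]),r.fun.reshape(-1,2).round(1).tolist())
E
```

```text
tin [[0.5055 0.2511 0.045 ]] [[0.5013 0.2484 0.045 ]]
feet/base [[ 0.4365  0.1252  0.014 ]
 [ 0.4362  0.0993  0.014 ]
 [ 0.424  -0.0307  0.014 ]
 [ 0.423  -0.0567  0.014 ]
 [ 0.6729 -0.0589  0.014 ]
 [ 0.6842  0.09    0.014 ]]
mid [0.4299 0.0343 0.014 ] back [0.6785 0.0155 0.014 ] dist 0.24934227240708468 yaw -4.311128145791427
prof [[ 0.5204 -0.2427  0.006 ]
 [ 0.4247 -0.2035  0.006 ]
 [ 0.4008 -0.2606  0.006 ]
 [ 0.4962 -0.3009  0.006 ]] [ 0.4605 -0.2519  0.006 ] [0.1034 0.0619 0.1036 0.0631]
ang -22.572763328461154
profS rib top [[ 0.504  -0.2804  0.038 ]
 [ 0.4075 -0.24    0.038 ]]
origin est [0.6008 0.0214 0.014 ]
[ 0.5955  0.0211 -0.0698  0.4651  0.0282] [-3.9969 26.65  ] [[0.7, 0.1], [0.0, 0.1], [-3.7, -0.3], [1.4, -1.0], [1.0, 0.1], [-0.2, 0.1], [0.1, -0.4], [0.4, -0.1]]
```

```bash
cat >> h.py <<'E'
def frame(yaw,tilt=0):
    "tool rotation: tool x=-table x, z = into face tilted by tilt; yaw of table (rad)"
    R=Rn.from_euler('z',yaw)*Rn.from_euler('y',-tilt)   # table slope axes
    return R*Rn.from_matrix(np.array([[-1,0,0],[0,1,0],[0,0,-1.]]))
def rel(pos,R,p0=None,R0=None):
    st=read_state();q=st["tcp_rot"]
    if R0 is None: R0=Rn.from_quat(np.r_[q[1:],q[0]])
    if p0 is None: p0=st["eef_pos"]
    return R0.inv().apply(np.array(pos)-p0).round(4),np.degrees((R0.inv()*R).as_rotvec()).round(2)
E
python3 - <<'E'
from h import *
print(rel([.47,.15,.26],frame(np.radians(-4.2))))
E
```

```text
(array([-0.4011, -0.2623, -0.0212]), array([ -0.1 ,  -0.02, -13.72]))
```

Request:
{"method": "step_arm", "body": {
  "series": [
    [[-0.401,-0.262,-0.021],[0,0,-13.7],0.0854],
    [[-0.401,-0.262,-0.021],[0,0,-13.7],0.0854],
    [[-0.401,-0.262,-0.021],[0,0,-13.7],0.0854],
    [[-0.401,-0.262,-0.021],[0,0,-13.7],0.0854],
    [[-0.401,-0.262,-0.021],[0,0,-13.7],0.0854],
    [[-0.401,-0.262,-0.021],[0,0,-13.7],0.0854],
    [[-0.401,-0.262,-0.021],[0,0,-13.7],0.0854],
    [[-0.401,-0.262,-0.021],[0,0,-13.7],0.0854],
    [[-0.401,-0.262,-0.021],[0,0,-13.7],0.0854],
    [[-0.401,-0.262,-0.021],[0,0,-13.7],0.0854],
    [[-0.401,-0.262,-0.021],[0,0,-13.7],0.0854],
    [[-0.401,-0.262,-0.021],[0,0,-13.7],0.0854]
  ]
}}

```text
clock: 1.65
eef_pos: [0.4696, 0.1516, 0.2604]
tcp_rot: [0.0, 0.036, 0.999, 0.0]
ft_force: [-0.4, -0.9, -1.0]
opening: 0.0851
grasp_force: 0.0
```

Run:
```python
from h import *
st=read_state();f=grab_frame("wrist");cv2.imwrite("pics/w1.png",f[:,:,::-1]);np.save("w1.npy",dict(eef_pos=st["eef_pos"],tcp_rot=st["tcp_rot"]))
print(st["eef_pos"],st["clock"],proj(cam("wrist",st),[[.5035,.25,.045],[.43,.034,.014],[.52,-.24,0]]))
cv2.imwrite("pics/w1b.png",cv2.resize(f[:,:,::-1],None,fx=1.25,fy=1.25,interpolation=cv2.INTER_CUBIC))
```

```text
[0.46956708 0.15163994 0.26044247] 1.65 [[401.01067086 193.66826069]
 [222.92841349 142.48898409]
 [ 44.48680912 219.46786331]]
```

View pics/w1b.png

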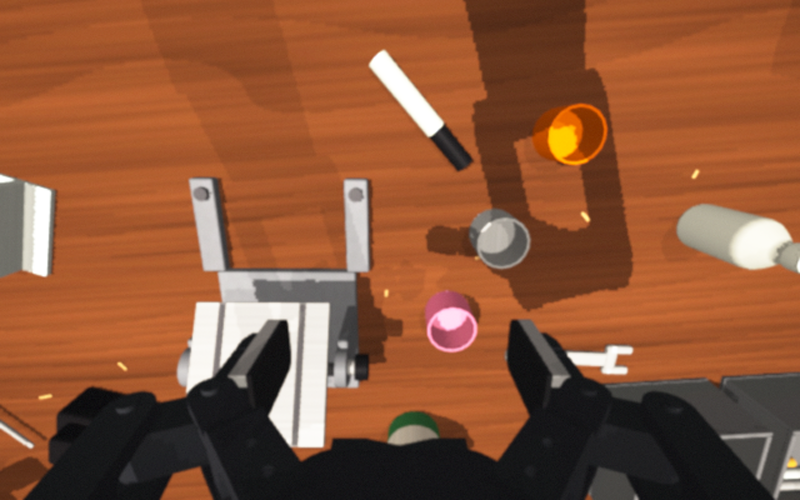

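Run:
```python
from h import *
np.set_printoptions(precision=4,suppress=True)
st=np.load("w1.npy",allow_pickle=True).item();W=cam("wrist",st);w=lambda a:crop(a,0,0,1.25)
T=cam("top");S=cam("scene")
t=lambda a:crop(a,220,155,4); s=lambda a:crop(a,270,140,4)
print("tin",unproj(W,w([[501,240]]),.045))
f=unproj(W,w([[190,179],[216,178],[344,180],[370,180],[220,271],[357,272]]),.014);print(f)
m=f[:4].mean(0);print("mid",m,"yaw",np.degrees(np.arctan2(-(f[2:4]-f[:2]).mean(0)[0],(f[2:4]-f[:2]).mean(0)[1])))
o=np.r_[t([[292,80],[463,95],[280,238]]),s([[152,357],[73,240],[195,222],[278,330]]),w([[327,447],[194,302],[330,303]])]
def res(q):
    c=topcorners(q);return (np.r_[proj(T,c)[[0,1,3]],proj(S,c),proj(W,c)[[0,2,3]]]-o).ravel()
r=least_squares(res,[.6,.021,-.07,.46,.025],loss='soft_l1')
print(r.x,np.degrees(r.x[2:4]),r.fun.reshape(-1,2).round(1).tolist())
y=r.x[2];print("feetmid from top",r.x[:2]-.13*np.array([np.cos(y),np.sin(y)]),"from feet",m[:2]+.035*np.array([np.cos(y),np.sin(y)]))
print(unproj(W,w([[52,190],[38,275]]),.006), topcorners(r.x))
```

```text
tin [[0.5012 0.2496 0.045 ]]
[[ 0.4244 -0.0552  0.014 ]
 [ 0.4253 -0.0289  0.014 ]
 [ 0.4364  0.0992  0.014 ]
 [ 0.4383  0.1253  0.014 ]
 [ 0.5243 -0.0466  0.014 ]
 [ 0.5361  0.1018  0.014 ]]
mid [0.4311 0.0351 0.014 ] yaw -4.645194031460555
[ 0.5942  0.0221 -0.0738  0.4496  0.027 ] [-4.2258 25.7574] [[0.5, 0.1], [-0.3, 0.3], [1.0, -0.8], [1.1, 0.7], [0.1, 0.6], [0.6, -0.3], [0.8, 0.1], [-0.6, 0.1], [0.1, 0.4], [0.1, -0.2]]
feetmid from top [0.4645 0.0317] from feet [0.466  0.0325]
[[ 0.426  -0.2049  0.006 ]
 [ 0.5173 -0.2539  0.006 ]] [[ 0.6408  0.0788  0.1464]
 [ 0.6319 -0.0409  0.1464]
 [ 0.5242 -0.0329  0.0943]
 [ 0.533   0.0868  0.0943]]
```

The wrist view shows the tin rim at (501,240) and the foot ends at (203,179) and (357,180). The near edge of the plate runs (194,302)–(330,303). The positions agree with the other cameras to about 3 mm, so I'll grasp the tin.

Request:
{"method": "step_arm", "body": {
  "newtons": 30,
  "series": [
    [[-0.0246,0.1,0.03],[0,0,0],0.0854],
    [[-0.0246,0.1,0.08],[0,0,0],0.0854],
    [[-0.0246,0.1,0.13],[0,0,0],0.0854],
    [[-0.0246,0.1,0.17],[0,0,0],0.0854],
    [[-0.0246,0.1,0.21],[0,0,0],0.0854],
    [[-0.0246,0.1,0.24],[0,0,0],0.0854],
    [[-0.0246,0.1,0.24],[0,0,0],0.0854],
    [[-0.0246,0.1,0.24],[0,0,0],0.07],
    [[-0.0246,0.1,0.24],[0,0,0],0.04],
    [[-0.0246,0.1,0.24],[0,0,0],0.04],
    [[-0.0246,0.1,0.24],[0,0,0],0.04],
    [[-0.0246,0.1,0.24],[0,0,0],0.04]
  ]
}}

```text
clock: 3.2
eef_pos: [0.5038, 0.2494, 0.023]
tcp_rot: [0.002, 0.037, 0.999, 0.001]
ft_force: [-1.1, 0.4, 5.3]
opening: 0.0521
grasp_force: 32.0
```

Request:
{"method": "step_arm", "body": {
  "series": [
    [[0,0,-0.03],[0,0,0],0.04],
    [[0.01,0,-0.08],[0,0,0],0.04],
    [[0.018,-0.05,-0.08],[0,0,0],0.04],
    [[0.018,-0.1,-0.08],[0,0,0],0.04],
    [[0.018,-0.15,-0.08],[0,0,0],0.04],
    [[0.018,-0.2,-0.08],[0,0,0],0.04],
    [[0.018,-0.2195,-0.08],[0,0,0],0.04],
    [[0.018,-0.2195,-0.08],[0,0,0],0.04],
    [[0.018,-0.2195,-0.05],[0,0,0],0.04],
    [[0.018,-0.2195,-0.02],[0,0,0],0.04],
    [[0.018,-0.2195,-0.01],[0,0,0],0.04],
    [[0.018,-0.2195,-0.01],[0,0,0],0.04]
  ]
}}

```text
clock: 4.7
eef_pos: [0.4676, 0.0317, 0.0299]
tcp_rot: [-0.001, 0.036, 0.999, 0.0]
ft_force: [0.4, 0.2, -1.1]
opening: 0.0518
grasp_force: 32.0
```

Run:
```python
from h import *
st=read_state();print(st["eef_pos"],st["tcp_rot"],st["ft_force"])
a=grab_frame("top")[165:265,250:390];b=grab_frame("scene")[170:280,280:440]
cv2.imwrite("pics/p1.png",np.vstack([cv2.resize(a,(420,300)),cv2.resize(b,(420,289))])[:,:,::-1])
```

```text
[0.46760668 0.03167784 0.02993802] [-6.99885416e-04  3.63597760e-02  9.99338509e-01  1.45410148e-04] [ 0.36080225  0.2293236  -1.05755634]
```

View pics/p1.png

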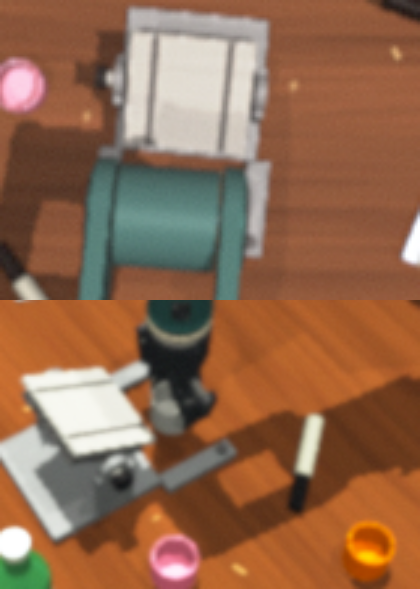

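The tin is held upright between the feet. I'll lower it, release it and retreat.

Request:
{"method": "step_arm", "body": {
  "series": [
    [[0,0,0.004],[0,0,0],0.04],
    [[0,0,0.007],[0,0,0],0.04],
    [[0,0,0.007],[0,0,0],0.04],
    [[0,0,0.007],[0,0,0],0.058],
    [[0,0,0.007],[0,0,0],0.068],
    [[0,0,0.007],[0,0,0],0.068],
    [[0,0,0.002],[0,0,0],0.072],
    [[0,0,-0.02],[0,0,0],0.072],
    [[0,0,-0.07],[0,0,0],0.072],
    [[0.01,0,-0.13],[0,0,0],0.072],
    [[0.02,0,-0.18],[0,0,0],0.072],
    [[0.02,0,-0.2],[0,0,0],0.072]
  ]
}}

```text
clock: 6.3
eef_pos: [0.449, 0.0325, 0.2352]
tcp_rot: [0.004, 0.037, 0.999, -0.0]
ft_force: [-0.4, 0.4, -0.0]
opening: 0.072
grasp_force: 0.0
```

Run:
```python
from h import *
st=read_state();print(st["eef_pos"],rel([.46,-.2,.28],frame(np.radians(-22.5))))
```

```text
[0.44895306 0.03245934 0.23517818] (array([-0.0285, -0.231 , -0.0447]), array([ 0.08,  0.44, 18.28]))
```

Request:
{"method": "step_arm", "body": {
  "series": [
    [[-0.0285,-0.06,-0.045],[0,0,9],0.072],
    [[-0.0285,-0.12,-0.045],[0,0,18.3],0.0854],
    [[-0.0285,-0.18,-0.045],[0,0,18.3],0.0854],
    [[-0.0285,-0.231,-0.045],[0,0.4,18.3],0.0854],
    [[-0.0285,-0.231,-0.045],[0,0.4,18.3],0.0854],
    [[-0.0285,-0.231,-0.045],[0,0.4,18.3],0.0854]
  ]
}}

```text
clock: 7.05
eef_pos: [0.4594, -0.1997, 0.2754]
tcp_rot: [-0.004, 0.196, 0.981, 0.001]
ft_force: [0.6, 0.5, 0.2]
opening: 0.0853
grasp_force: 0.0
```

Run:
```python
from h import *
st=read_state();f=grab_frame("wrist");np.save("w2.npy",dict(eef_pos=st["eef_pos"],tcp_rot=st["tcp_rot"]))
print(st["eef_pos"],st["clock"],proj(cam("wrist",st),[[.4675,.032,.045],[.4605,-.252,.006]]))
cv2.imwrite("pics/w2b.png",cv2.resize(f[:,:,::-1],None,fx=1.25,fy=1.25,interpolation=cv2.INTER_CUBIC))
```

```text
[ 0.4593597  -0.19974639  0.27536904] 7.05 [[505.81152381 101.98478895]
 [284.00507419 180.04092693]]
```

View pics/w2b.png

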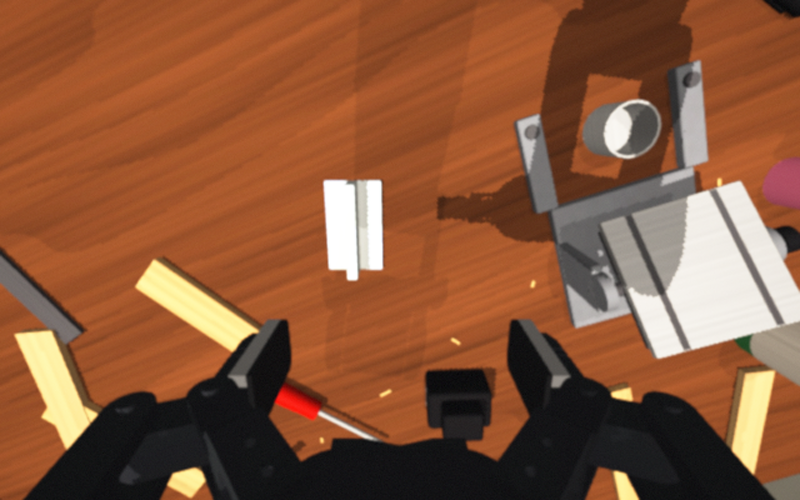

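Run:
```python
from h import *
np.set_printoptions(precision=4,suppress=True)
st=np.load("w2.npy",allow_pickle=True).item();W=cam("wrist",st);w=lambda a:crop(a,0,0,1.25)
st1=np.load("w1.npy",allow_pickle=True).item();W1=cam("wrist",st1)
T=cam("top");S=cam("scene")
t=lambda a:crop(a,220,155,4); s=lambda a:crop(a,270,140,4)
print("tin",unproj(W,w([[633,130]]),.045))
f=unproj(W,w([[516,122],[540,114],[670,71],[700,62],[554,211],[694,169]]),.014);print(f,f[:4].mean(0))
p=unproj(W,w([[324,181],[382,180],[383,269],[330,269]]),.006);print("prof",p,p.mean(0),np.linalg.norm(np.roll(p,-1,0)-p,axis=1))
d=p[3]-p[0]+p[2]-p[1];print(np.degrees(np.arctan2(d[1],d[0])))
print("rib far end",unproj(W,w([[352.5,279]]),.038))
o=np.r_[t([[292,80],[463,95],[280,238]]),s([[152,357],[73,240],[195,222],[278,330]]),crop([[327,447],[194,302],[330,303]],0,0,1.25),w([[657,357],[600,226],[740,182]])]
def res(q):
    c=topcorners(q);return (np.r_[proj(T,c)[[0,1,3]],proj(S,c),proj(W1,c)[[0,2,3]],proj(W,c)[[1,2,3]]]-o).ravel()
r=least_squares(res,[.6,.021,-.07,.46,.025],loss='soft_l1')
print(r.x,np.degrees(r.x[2:4]),r.fun.reshape(-1,2).round(1).tolist(),topcorners(r.x).mean(0))
```

```text
tin [[0.4698 0.0321 0.045 ]]
[[ 0.4242 -0.0575  0.014 ]
 [ 0.4261 -0.0332  0.014 ]
 [ 0.4365  0.0936  0.014 ]
 [ 0.4396  0.1216  0.014 ]
 [ 0.5267 -0.0467  0.014 ]
 [ 0.5394  0.0996  0.014 ]] [0.4316 0.0311 0.014 ]
prof [[ 0.4036 -0.2626  0.006 ]
 [ 0.4264 -0.2049  0.006 ]
 [ 0.5198 -0.2439  0.006 ]
 [ 0.4965 -0.3001  0.006 ]] [ 0.4616 -0.2529  0.006 ] [0.062  0.1013 0.0609 0.1002]
-22.325540657644485
rib far end [[ 0.5074 -0.2726  0.038 ]]
[ 0.5952  0.0202 -0.0693  0.4939  0.0236] [-3.973  28.3007] [[1.1, 0.1], [0.3, 0.1], [1.9, -1.5], [0.7, 0.5], [-0.4, 0.5], [-0.6, 0.8], [-0.4, 1.0], [-2.0, -0.5], [1.3, 0.8], [-0.8, -0.2], [0.1, 1.7], [0.0, -2.0], [0.6, -1.8]] [0.584  0.021  0.1168]
```

The tin is upright at about (0.470, 0.032), midway between the feet. The profile outline is (324,181)–(383,269) with the rib along it. Next I'll work out the grasp.

Run:
```python
from h import *
print(rel([.461,-.2522,.018],frame(np.radians(-22.4))))
```

```text
(array([-0.0234, -0.0484,  0.2574]), array([-0.02, -0.39, -0.07]))
```

Request:
{"method": "step_arm", "body": {
  "newtons": 70,
  "series": [
    [[-0.0234,-0.0484,0.04],[0,-0.4,0],0.0854],
    [[-0.0234,-0.0484,0.1],[0,-0.4,0],0.07],
    [[-0.0234,-0.0484,0.16],[0,-0.4,0],0.06],
    [[-0.0234,-0.0484,0.21],[0,-0.4,0],0.05],
    [[-0.0234,-0.0484,0.24],[0,-0.4,0],0.04],
    [[-0.0234,-0.0484,0.257],[0,-0.4,0],0.04],
    [[-0.0234,-0.0484,0.257],[0,-0.4,0],0.03],
    [[-0.0234,-0.0484,0.257],[0,-0.4,0],0.015],
    [[-0.0234,-0.0484,0.257],[0,-0.4,0],0.003],
    [[-0.0234,-0.0484,0.257],[0,-0.4,0],0.003],
    [[-0.0234,-0.0484,0.257],[0,-0.4,0],0.003],
    [[-0.0234,-0.0484,0.257],[0,-0.4,0],0.003]
  ]
}}

```text
clock: 8.6
eef_pos: [0.4623, -0.2541, 0.0205]
tcp_rot: [0.002, 0.195, 0.981, -0.001]
ft_force: [0.2, 0.8, 6.9]
opening: 0.0087
grasp_force: 70.8
```

Request:
{"method": "step_arm", "body": {
  "series": [
    [[0,0,-0.02],[0,0,0],0.003],
    [[0,0,-0.07],[0,0,0],0.003],
    [[0,0,-0.13],[0,0,0],0.003],
    [[0,0,-0.19],[0,0,0],0.003],
    [[0,0,-0.22],[0,0,0],0.003],
    [[0,0,-0.22],[0,0,0],0.003]
  ]
}}

```text
clock: 9.35
eef_pos: [0.4618, -0.2539, 0.2413]
tcp_rot: [0.003, 0.195, 0.981, -0.002]
ft_force: [0.9, -0.6, -2.4]
opening: 0.0088
grasp_force: 69.6
```

Run:
```python
from h import *
R=frame(np.radians(-4.1),np.radians(27));z=R.apply([0,0,1]);c=np.array([.583,.0215,.1185]);print("z",z,c-z*.0705)
st=read_state();print(st["eef_pos"],st["opening"],st["ft_force"],rel(c-z*.0705,R))
```

```text
z [ 0.45282864 -0.03245916 -0.89100652] [0.55107558 0.02378837 0.18131596]
[ 0.4618297  -0.25385298  0.24132757] 0.008836386669093572 [ 0.92721281 -0.5704489  -2.43988333] (array([0.0244, 0.2908, 0.0591]), array([ -4.54, -26.41, -18.04]))
```

Request:
{"method": "step_arm", "body": {
  "series": [
    [[0.01,0.06,0],[-1.2,-7,-4.8],0.003],
    [[0.02,0.12,0],[-2.3,-14,-9.5],0.003],
    [[0.0244,0.18,0],[-3.4,-20,-13.5],0.003],
    [[0.0244,0.24,0],[-4.5,-26.4,-18],0.003],
    [[0.0244,0.291,0],[-4.5,-26.4,-18],0.003],
    [[0.0244,0.291,0.03],[-4.5,-26.4,-18],0.003],
    [[0.0244,0.291,0.059],[-4.5,-26.4,-18],0.003],
    [[0.0244,0.291,0.059],[-4.5,-26.4,-18],0.003],
    [[0.0244,0.291,0.059],[-4.5,-26.4,-18],0.003]
  ]
}}

```text
clock: 10.48
eef_pos: [0.5496, 0.0249, 0.1783]
tcp_rot: [0.23, 0.036, 0.973, -0.007]
ft_force: [0.5, 0.3, -1.5]
opening: 0.0086
grasp_force: 69.7
```

Run:
```python
from h import *
R=frame(np.radians(-4.1),np.radians(27));z=R.apply([0,0,1]);c=np.array([.583,.0215,.1185])
st=read_state();print(st["eef_pos"],st["tcp_rot"],st["ft_force"],st["ft_torque"],rel(c-z*.0705,R))
f=grab_frame("wrist")[150:400,140:500];s=grab_frame("scene")[160:280,280:400]
a=cv2.resize(f,(800,555),interpolation=cv2.INTER_CUBIC);cv2.imwrite("pics/w3.png",a[:,:,::-1])
cv2.imwrite("pics/s3.png",cv2.resize(s,(600,600),interpolation=cv2.INTER_CUBIC)[:,:,::-1])
```

```text
[0.54955882 0.02486675 0.17829104] [ 0.22993002  0.0356403   0.9725299  -0.00689529] [ 0.52070953  0.33740708 -1.53896506] [0.02456796 0.34359837 0.01438303] (array([-0.0028, -0.001 , -0.002 ]), array([ 0.13, -0.4 , -0.13]))
```

View pics/w3.png

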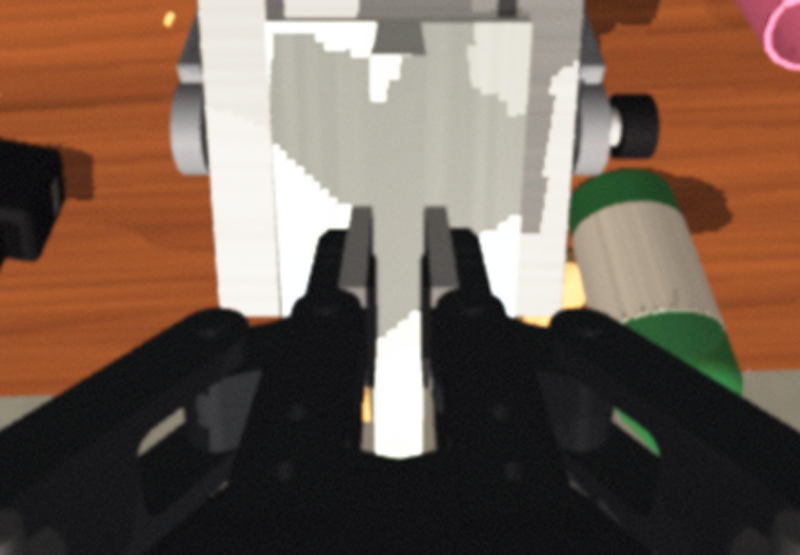

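View pics/s3.png

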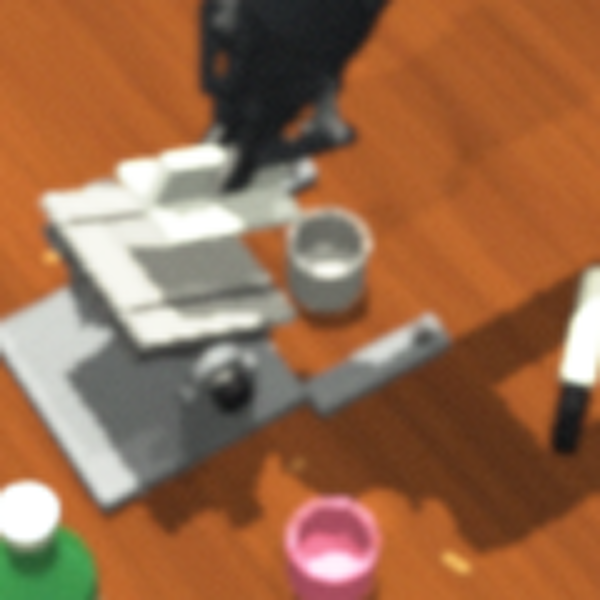

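The wrist view shows the profile's near edge at (265–530, 21). The plate side edges run (198,0)→(220,312) and (583,0)→(565,320), so the plate centre is about 2 mm to the -y side. The scene view shows the profile hovering over the face and the tin standing between the feet. I'll refine the fit with these corners.

Run:
```python
from h import *
np.set_printoptions(precision=4,suppress=True)
st=read_state();W3=cam("wrist",st)
W2=cam("wrist",np.load("w2.npy",allow_pickle=True).item());W1=cam("wrist",np.load("w1.npy",allow_pickle=True).item())
T=cam("top");S=cam("scene")
t=lambda a:crop(a,220,155,4); s=lambda a:crop(a,270,140,4);w=lambda a:crop(a,0,0,1.25);v=lambda a:crop(a,140,150,2.222)
obs=[(T,[0,1,3],t([[292,80],[463,95],[280,238]])),(S,[0,1,2,3],s([[152,357],[73,240],[195,222],[278,330]])),(W1,[0,2,3],w([[327,447],[194,302],[330,303]])),(W2,[1,2,3],w([[657,357],[600,226],[740,182]])),(W3,[0,1],v([[565,320],[220,312]]))]
def res(q,use):
    c=topcorners(q);return np.concatenate([(proj(obs[i][0],c)[obs[i][1]]-obs[i][2]).ravel() for i in use])
for use in([0,1,2,3,4],[0,1,4],[2,3,4],[0,1,2,4]):
    r=least_squares(res,[.6,.021,-.07,.46,.025],loss='soft_l1',args=(use,))
    print(use,r.x,np.degrees(r.x[2:4]),r.cost,topcorners(r.x).mean(0)); print(r.fun[-4:])
# profile near edge in tool frame
K=W3[0];M=np.array(camera_model("wrist")["tool_from_camera"])
p=v([[265,20],[530,22]]);D=np.linalg.inv(K)@np.c_[p,[1,1]].T
for d in(.01,.0145,.02):
    X=(M[:3,:3]@D);X=M[:3,3:]+X*((d-M[2,3])/X[2]);print(d,X.T)
```

```text
[0, 1, 2, 3, 4] [ 0.5961  0.0197 -0.0724  0.5204  0.0254] [-4.1477 29.8153] 16.77828606826436 [0.5835 0.0206 0.118 ]
[-1.3065 -4.0775  0.8959  0.0425]
[0, 1, 4] [ 0.5958  0.0214 -0.0982  0.4681  0.0297] [-5.6255 26.8199] 4.443469220729185 [0.5825 0.0227 0.1225]
[-0.5223 -0.8519  1.0479  1.308 ]
[2, 3, 4] [ 0.5965  0.0197 -0.0771  0.5396  0.0252] [-4.4148 30.9154] 11.548843825217041 [0.5836 0.0207 0.1176]
[-1.2426 -3.4956  0.4361  0.2688]
[0, 1, 2, 4] [ 0.595   0.0212 -0.0825  0.4741  0.0283] [-4.7292 27.165 ] 7.778098392086433 [0.5821 0.0223 0.1211]
[ 0.0379 -2.9893  1.8336  0.3553]
0.01 [[ 0.0522 -0.0289  0.01  ]
 [ 0.0518  0.0291  0.01  ]]
0.0145 [[ 0.0514 -0.0298  0.0145]
 [ 0.0509  0.03    0.0145]]
0.02 [[ 0.0504 -0.0309  0.02  ]
 [ 0.05    0.0311  0.02  ]]
```

Run:
```python
from h import *
R=frame(np.radians(-4.3),np.radians(28));z=R.apply([0,0,1]);c=np.array([.583,.021,.119])
print(rel(c-z*.0285,R))
```

```text
(array([-0.0009, -0.0014,  0.041 ]), array([ 0.22, -1.21,  0.04]))
```

Request:
{"method": "step_arm", "body": {
  "series": [
    [[-0.001,-0.0015,0.015],[0.2,-1.2,0],0.003],
    [[-0.001,-0.0015,0.03],[0.2,-1.2,0],0.003],
    [[-0.001,-0.0015,0.041],[0.2,-1.2,0],0.003],
    [[-0.001,-0.0015,0.041],[0.2,-1.2,0],0.003],
    [[-0.001,-0.0015,0.041],[0.2,-1.2,0],0.003]
  ]
}}

```text
clock: 11.2
eef_pos: [0.5692, 0.0222, 0.1431]
tcp_rot: [0.241, 0.036, 0.97, -0.009]
ft_force: [1.0, -1.3, -1.5]
opening: 0.0088
grasp_force: 69.7
```

```bash
cat > r.py <<'E'
from h import *
np.set_printoptions(precision=3,suppress=True)
st=read_state();q=st["tcp_rot"];R=Rn.from_quat(np.r_[q[1:],q[0]]);z=R.apply([0,0,1])
s=R*frame(0).inv();e=s.as_euler('ZYX',degrees=True)
print(st["clock"],st["eef_pos"],"ypr",e,"F tool",R.inv().apply(st["ft_force"]),"M tool",R.inv().apply(st["ft_torque"]),"under",st["eef_pos"]+.0205*z,"gap(c model)",(np.array([.583,.021,.119])-st["eef_pos"]-.0205*z)@z,st["opening"],st["grasp_force"])
E
python3 r.py
```

```text
11.2 [0.569 0.022 0.143] ypr [ -4.225 -27.885  -0.006] F tool [-0.227 -1.229  1.817] M tool [ 0.005  0.347 -0.052] under [0.579 0.022 0.125] gap(c model) 0.0072722719360900825 0.008759350039289656 69.72585797309875
```

Request:
{"method": "step_arm", "body": {
  "series": [
    [[0,0,0.002],[0,0,0],0.003],
    [[0,0,0.004],[0,0,0],0.003],
    [[0,0,0.006],[0,0,0],0.003],
    [[0,0,0.006],[0,0,0],0.003]
  ]
}}

```text
clock: 11.7
eef_pos: [0.5716, 0.0221, 0.1371]
tcp_rot: [0.24, 0.036, 0.97, -0.009]
ft_force: [-0.0, -0.3, -1.5]
opening: 0.0084
grasp_force: 69.7
```

```bash
python3 r.py
```

```text
11.7 [0.572 0.022 0.137] ypr [ -4.225 -27.827  -0.007] F tool [ 0.67  -0.306  1.288] M tool [ 0.026  0.346 -0.011] under [0.581 0.021 0.119] gap(c model) 0.000856021241522081 0.00843352830766665 69.72547888755798
```

Request:
{"method": "step_arm", "body": {
  "series": [
    [[0,0,0.0015],[0,0,0],0.003],
    [[0,0,0.003],[0,0,0],0.003],
    [[0,0,0.003],[0,0,0],0.003]
  ]
}}

```text
clock: 12.08
eef_pos: [0.573, 0.022, 0.1351]
tcp_rot: [0.241, 0.036, 0.97, -0.009]
ft_force: [-5.0, 1.0, 1.8]
opening: 0.0084
grasp_force: 70.6
```

```bash
python3 r.py
```

```text
12.075 [0.573 0.022 0.135] ypr [ -4.216 -27.86   -0.011] F tool [ 3.6    0.654 -3.985] M tool [ 0.057  0.519 -0.035] under [0.583 0.021 0.117] gap(c model) -0.0015217468061418098 0.008361414104409643 70.64532995223999
```

Contact is light and close to the modelled height. To find flush, I'll vary the tilt slightly about the flange centre and compare forces.

Request:
{"method": "step_arm", "body": {
  "series": [
    [[0.0007,0,0],[0,-2,0],0.003],
    [[0.0007,0,0],[0,-2,0],0.003],
    [[0.0007,0,0],[0,-2,0],0.003]
  ]
}}

```text
clock: 12.45
eef_pos: [0.5725, 0.0221, 0.1347]
tcp_rot: [0.257, 0.036, 0.966, -0.01]
ft_force: [-3.1, -0.1, 0.7]
opening: 0.0085
grasp_force: 70.3
```

```bash
python3 r.py
```

```text
12.45 [0.573 0.022 0.135] ypr [ -4.222 -29.845  -0.002] F tool [ 2.362 -0.326 -2.125] M tool [ 0.029  0.498 -0.028] under [0.583 0.021 0.117] gap(c model) -0.0016670298808524038 0.008469203083816311 70.29212594032288
```

Request:
{"method": "step_arm", "body": {
  "series": [
    [[-0.0014,0,0],[0,4,0],0.003],
    [[-0.0014,0,0],[0,4,0],0.003],
    [[-0.0014,0,0],[0,4,0],0.003]
  ]
}}

```text
clock: 12.82
eef_pos: [0.5745, 0.0218, 0.1365]
tcp_rot: [0.224, 0.036, 0.974, -0.008]
ft_force: [-4.6, 0.6, 4.4]
opening: 0.0087
grasp_force: 71.0
```

```bash
python3 r.py
```

```text
12.825 [0.574 0.022 0.137] ypr [ -4.227 -25.958  -0.008] F tool [ 2.276  0.271 -5.985] M tool [0.058 0.352 0.008] under [0.583 0.021 0.118] gap(c model) -0.0009920910897503695 0.008660272001470015 70.97655057907104
```

Request:
{"method": "step_arm", "body": {
  "series": [
    [[0.0021,0,0],[0,-6,0],0.003],
    [[0.0021,0,0],[0,-6,0],0.003],
    [[0.0021,0,0],[0,-6,0],0.003]
  ]
}}

```text
clock: 13.2
eef_pos: [0.571, 0.0221, 0.1337]
tcp_rot: [0.272, 0.036, 0.961, -0.01]
ft_force: [-6.2, -0.1, 2.0]
opening: 0.0085
grasp_force: 70.7
```

```bash
python3 r.py
```

```text
13.2 [0.571 0.022 0.134] ypr [ -4.231 -31.635  -0.003] F tool [ 4.247 -0.589 -4.935] M tool [0.055 1.291 0.033] under [0.582 0.021 0.116] gap(c model) -0.0016487525497920243 0.008514432250218657 70.65822243690491
```

Request:
{"method": "step_arm", "body": {
  "series": [
    [[0.0007,0,0],[0,-2,0],0.003],
    [[0.0007,0,0],[0,-2,0],0.003],
    [[0.0007,0,0],[0,-2,0],0.003]
  ]
}}

```text
clock: 13.58
eef_pos: [0.5712, 0.0221, 0.1341]
tcp_rot: [0.29, 0.035, 0.956, -0.011]
ft_force: [-6.4, 0.8, 4.8]
opening: 0.0088
grasp_force: 71.1
```

```bash
python3 r.py
```

```text
13.575 [0.571 0.022 0.134] ypr [ -4.225 -33.712  -0.013] F tool [ 2.722  0.29  -7.588] M tool [ 0.028  1.236 -0.006] under [0.583 0.021 0.117] gap(c model) -0.0013299758762620767 0.008790951223181808 71.11988067626953
```

The force is lowest near 29.6°, which matches the wrist-based fit of 29.8°. I'll back off, set that tilt, then press.

Request:
{"method": "step_arm", "body": {
  "series": [
    [[0,0,-0.006],[0,0,0],0.003],
    [[-0.0014,0,-0.006],[0,4.1,0],0.003],
    [[-0.0014,0,-0.006],[0,4.1,0],0.003],
    [[-0.0014,0,-0.006],[0,4.1,0],0.003]
  ]
}}

```text
clock: 14.08
eef_pos: [0.5689, 0.0222, 0.1389]
tcp_rot: [0.256, 0.036, 0.966, -0.01]
ft_force: [-0.4, -0.0, -1.9]
opening: 0.0092
grasp_force: 69.7
```

```bash
python3 r.py
python3 - <<'E'
from h import *
R=frame(np.radians(-4.2),np.radians(29.6));z=R.apply([0,0,1]);print(rel(np.array([.5835,.0208,.118])-z*.0245,R))
E
```

```text
14.075 [0.569 0.022 0.139] ypr [ -4.226 -29.723  -0.01 ] F tool [ 1.29  -0.036  1.406] M tool [-0.034  0.431 -0.049] under [0.579 0.021 0.121] gap(c model) 0.0038243344167454016 0.009161396331879304 69.69582438468933
(array([-0.0024, -0.0003,  0.0009]), array([-0.02,  0.12, -0.02]))
```

Request:
{"method": "step_arm", "body": {
  "series": [
    [[-0.0025,0,0],[0,0,0],0.003],
    [[-0.0025,0,0.002],[0,0,0],0.003],
    [[-0.0025,0,0.004],[0,0,0],0.003],
    [[-0.0025,0,0.006],[0,0,0],0.003],
    [[-0.0025,0,0.0075],[0,0,0],0.003],
    [[-0.0025,0,0.0075],[0,0,0],0.003]
  ]
}}

```text
clock: 14.82
eef_pos: [0.5745, 0.0219, 0.1344]
tcp_rot: [0.256, 0.036, 0.966, -0.01]
ft_force: [-5.0, 0.7, 1.9]
opening: 0.0089
grasp_force: 70.7
```

```bash
python3 r.py
```

```text
14.825 [0.575 0.022 0.134] ypr [ -4.22  -29.713  -0.009] F tool [ 3.434  0.292 -4.188] M tool [0.084 0.702 0.071] under [0.585 0.021 0.117] gap(c model) -0.002894868718577303 0.008909248646438862 70.66374778747559
```

Request:
{"method": "step_arm", "body": {
  "series": [
    [[0,0,0.0015],[0,0,0],0.003],
    [[0,0,0.003],[0,0,0],0.003],
    [[0,0,0.0045],[0,0,0],0.003],
    [[0,0,0.0045],[0,0,0],0.003],
    [[0,0,0.0045],[0,0,0],0.003]
  ]
}}

```text
clock: 15.45
eef_pos: [0.5764, 0.0218, 0.1313]
tcp_rot: [0.256, 0.036, 0.966, -0.01]
ft_force: [-11.3, 0.5, 6.2]
opening: 0.0085
grasp_force: 71.7
```

```bash
python3 r.py
```

```text
15.45 [0.576 0.022 0.131] ypr [ -4.207 -29.7    -0.019] F tool [  6.733  -0.319 -11.031] M tool [0.12  1.028 0.063] under [0.586 0.021 0.114] gap(c model) -0.006495460848516553 0.008496963512652 71.72432899475098
```

Request:
{"method": "step_arm", "body": {
  "series": [
    [[0.001,0,0],[0,-1,0],0.003],
    [[0.001,0,0],[0,-1,0],0.003],
    [[0.001,0,0],[0,-1,0],0.003]
  ]
}}

```text
clock: 15.82
eef_pos: [0.5763, 0.0218, 0.1318]
tcp_rot: [0.266, 0.035, 0.963, -0.01]
ft_force: [-7.7, -0.8, 8.8]
opening: 0.0088
grasp_force: 71.7
```

```bash
python3 r.py
```

```text
15.825 [0.576 0.022 0.132] ypr [ -4.216 -30.815  -0.01 ] F tool [  2.01   -1.344 -11.46 ] M tool [0.127 1.422 0.043] under [0.587 0.021 0.114] gap(c model) -0.006043773707159223 0.008763473411160265 71.70169472694397
```

Request:
{"method": "step_arm", "body": {
  "series": [
    [[0.0004,0,0],[0,-1,0],0.003],
    [[0.0004,0,0],[0,-1,0],0.003],
    [[0.0004,0,0],[0,-1,0],0.003]
  ]
}}

```text
clock: 16.2
eef_pos: [0.5762, 0.0218, 0.1319]
tcp_rot: [0.274, 0.035, 0.961, -0.01]
ft_force: [-8.2, 1.1, 8.3]
opening: 0.0086
grasp_force: 71.8
```

```bash
python3 r.py
```

```text
16.2 [0.576 0.022 0.132] ypr [ -4.219 -31.858  -0.006] F tool [  2.585   0.518 -11.399] M tool [ 0.083  1.339 -0.011] under [0.587 0.021 0.114] gap(c model) -0.005906972697349024 0.008607509823679152 71.84091567993164
```

Between 29.7° and 30.8° the contact centre moves from the upper half of the flange to the lower half, so flush is near 30.2°.

Request:
{"method": "step_arm", "body": {
  "series": [
    [[-0.0006,0,0],[0,1.6,0],0.003],
    [[-0.0006,0,0],[0,1.6,0],0.003],
    [[-0.0006,0,0],[0,1.6,0],0.003]
  ]
}}

```text
clock: 16.58
eef_pos: [0.5767, 0.0218, 0.132]
tcp_rot: [0.261, 0.035, 0.965, -0.01]
ft_force: [-9.2, 1.1, 7.3]
opening: 0.0086
grasp_force: 71.6
```

```bash
python3 r.py;python3 - <<'E'
from h import *
f=grab_frame("wrist")[100:380,140:500];a=cv2.resize(f,(720,560),interpolation=cv2.INTER_CUBIC)
s=grab_frame("scene")
cv2.imwrite("pics/fin_w.png",a[:,:,::-1])
b=cv2.resize(s[170:275,275:395],(640,560),interpolation=cv2.INTER_CUBIC)
cv2.imwrite("pics/fin.png",cv2.resize(np.hstack([a,b]),(800,330))[:,:,::-1])
E
```

```text
16.575 [0.577 0.022 0.132] ypr [ -4.209 -30.271  -0.015] F tool [  4.322   0.432 -11.025] M tool [0.138 0.827 0.079] under [0.587 0.021 0.114] gap(c model) -0.006072055289409746 0.008619128459758143 71.64744973182678
```

View pics/fin.png

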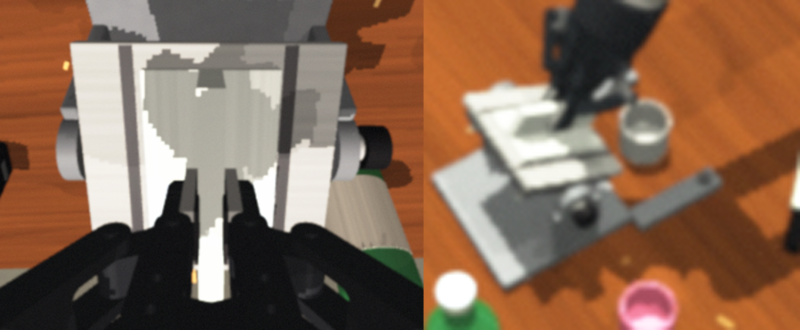

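Run:
```python
from h import *
m=camera_model("wrist");M=np.array(m["tool_from_camera"]);K=np.array(m["camera_matrix"])
def tf(p,z):
    p=np.array(p,float)/[800/1360,330/560]/2+[140,100];X=M[:3,:3]@np.linalg.inv(K)@np.c_[p,np.ones(len(p))].T
    return (M[:3,3:]+X*((z-M[2,3])/X[2])).T.round(4)
print("plate",tf([[70,43],[347,43]],.0205),"prof",tf([[141,69],[280,69]],.0145))
```

```text
plate [[ 0.0617 -0.0605  0.0205]
 [ 0.0617  0.0594  0.0205]] prof [[ 0.0515 -0.0293  0.0145]
 [ 0.0515  0.0298  0.0145]]
```

The profile's near edge is 10.2 mm from the plate's near edge and under 1 mm off laterally, so it is centred. The contact is flush at about 12.4 N, roughly 4.7 mm of travel. The tin stands between the feet, so I'll settle and hand in.

Request:
{"method": "step_arm", "body": {
  "series": [
    [[0,0,0],[0,0,0],0.003],
    [[0,0,0],[0,0,0],0.003],
    [[0,0,0],[0,0,0],0.003],
    [[0,0,0],[0,0,0],0.003]
  ]
}}

```text
clock: 17.18
eef_pos: [0.5767, 0.0218, 0.132]
tcp_rot: [0.261, 0.035, 0.965, -0.01]
ft_force: [-9.0, 0.4, 8.0]
opening: 0.009
grasp_force: 71.6
```

```bash
python3 r.py; python3 -c "from plant import *; print(close_job())"
```

```text
17.175 [0.577 0.022 0.132] ypr [ -4.21  -30.275  -0.013] F tool [  3.766  -0.254 -11.499] M tool [0.061 0.763 0.009] under [0.587 0.021 0.114] gap(c model) -0.006059944277318242 0.00902232789842263 71.64334416389465
the job is handed in; nothing more can be done
None
```

I handed the job in at about 17 s with the tin standing midway between the front feet and the profile held flush and centred on the sloping face; I estimate the top is about 5 mm in, from a push of roughly 12–13 N.

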